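Press a fuse cap home with the bench bar clamp

ROBOT

A 6-joint arm with a two-finger parallel gripper is mounted at the origin on the work surface. World frame = base frame: x ahead of the robot, y to its left, z up, the work surface at z = 0. Lengths are in mm, angles in rad, forces in N, time in s.
With the tool pointing down it reaches from about 400 to 925 mm from the base axis. Payload 12.5 kg.
Tool frame: the origin (TCP) lies at the very end of the fingers, on their centre line; the grasp point (between the pads) lies 19 mm behind it; z points along the fingers, x is the direction in which the jaws open and shut, and the axes are right-handed (so a half turn about z gives the same grasp; the last joint's range is limited). The gripper opens to 95 mm and grips with 3 to 60 N. Pads are 20 mm wide; open, the fingers measure 119 mm over their backs; the gripper's body (75 mm by 180 mm) begins 59 mm behind the grasp point.
Start: joints at [-1.266, 0.491, 1.559, -0, 1.092, -0.106], TCP at [249.613, -573.01, 214.661] pointing down, gripper open.
Joint ranges: [-3.1, 3.1], [-0.84, 2.19], [0.05, 2.79], [-1.13, 4.28], [0.06, 2.93], [-2.69, 2.69]. Speed limits (rad/s): [2.22, 2.22, 2.79, 3.14, 3.14, 3.14].

INTERFACE

Orientations are given as [roll, pitch, yaw] about the fixed x, y, z axes, in that order (R = Rz(yaw) Ry(pitch) Rx(roll)).
In Python, from cell import state, viewer, ticket, look_for, regions_of gives the robot as it stands.
- The arm moves only by the shell command python3 -m inch 'ROWS'. ROWS is JSON, a list of rows, each a list of 7 numbers: the turn, a rotation vector about the world's x, y, z in degrees, then the shift along the world's x, y, z in mm, then the opening, from -1 (shut) to 1 (fully open). In form: [[rx, ry, rz, tx, ty, tz, hand], ...]. A call has 1 to 10 rows; each row shifts and turns the commanded pose from where the row before left it; what a row does not reach is not made up. A row lasts 1/10 s, in which the tool goes at most 50 mm and 8.59 degrees, less where a joint would pass 70% of its speed; a pose out of reach is approached as far as the arm can. A call with a gripper value outside its range is refused whole. The fingers move at their own pace and stop on an object; the grip force is fixed at half the most. Time passes only in rows, so rows that do not move let the fingers close. It gives the time, the measured TCP pose, the force and the opening at its end, in the units of the state.
- state(): the state, without advancing time (a new reading comes with each control period).
- viewer.read_camera(name): name is "scene" or "top"; returns a dict with "color" (400x640x3 uint8, red, green, blue), "depth" (400x640 float32, mm along the optical axis (not along the pixel's ray), 0 where there is no reading), "fx", "fy", "cx", "cy" (pixels), "position" and "orientation" of the camera in the world. Camera axes: x right, y down, z forward; pixel columns grow to the right and rows downward; lengths in mm; the calibration is good to about 2 mm. A picture is of the moment at which its call begins.
- ticket.job_done(): hands the job in, once; it reports no verdict.
Trained networks look in the newest picture that a camera, given by its name, has taken for a name from the list of things; names that differ only in an ending like _2 or _b are one class to them, and where a whole thing is asked for, a point or a joint stands for the part that bears it (a point fixed in the world has none). Each returns a list of dicts, best first, with "score" (0 to 1); they miss things now and then, are a little off and sometimes report something else, mostly with a low value. They report only what shows in the picture. A call takes as long as a camera call.
- look_for(name, camera): "box" ([left, top, right, bottom] as shares, 0 to 1, of the picture: columns of its width, rows of its height, round what is visible of it).
- regions_of(name, camera): "pixels" (400x640 bool, what is visible of it) and "box" ([left, top, right, bottom] as shares, 0 to 1, of the picture: columns of its width, rows of its height, round what is visible of it).
The state is a dict: "t": time; "joints": joint angles; "qvel": joint speeds; "tau": joint torques, N m; "eef_pos": TCP position; "tcp_rot": TCP orientation; "ft_force": force on the tool from outside, world axes, zero at the start; "moment": the same for the moment, N m; "opening": opening from 0.0 (shut) to 1.0 (fully open).
Only numpy, scipy, OpenCV 4.12 (cv2) and the standard library are available. Lean on these libraries where they do the work, as an engineer would, in place of code of your own. Each camera call takes 0.05 s, during which the arm holds its last target. There are 200 camera calls.

TASK

The fuse holder lying between the jaws of the bench bar clamp still has one brass end cap standing proud of its yellow fuse. Squeeze the clamp's orange trigger as often as needed to walk the moving jaw onto that cap and press it fully home, stopping gently as soon as it bottoms because the ceramic cracks under a jaw force of 35 newtons; then press and hold the red release tab until the jaw has run all the way back, and let go. Work the clamp only by its trigger, grip post and tab: do not touch the holder or the moving jaw, leave the holder lying in the clamp, and do not disturb the spare caps and the spare fuse.

Things in the scene. Friction and masses are not known exactly. Their poses are not given: they have to be found in the camera images.
- clamp: Bar clamp fixed to the bench: grey bed 345 x 64 x 8 mm, blue head (46 mm tall), black grip post, orange trigger, red tab. Origin on the bench below the grip post's centre; x is the level way the moving jaw walks, z up. Along x: tab pad centre -120 mm, trigger post centre -33 (at rest), grip post 0, moving jaw's face +60 (open), then fuse holder, then zinc foot.
- grip_pad (a point): Middle of the outer face (the jaw side) of the fixed black grip post, 92 mm above the bench. The post is 12 mm thick along the clamp's x, 24 mm wide, and stands from 46 to 112 mm above the bench.
- trigger_pad (a point): Middle of the outer face (away from the jaws) of the orange trigger post, 92 mm above the bench. The post is 12 mm thick along the clamp's x, 24 mm wide, top at 112 mm. At rest a 21 mm gap parts it from the grip post: 45 mm over both outer faces, 28 mm fully squeezed.
- trigger (a joint): Trigger travel straight towards the grip post (clamp's +x), m: 0 at rest, 0.017 fully squeezed. Return spring 3.6 to 6.2 N. After 1 to 2 mm it drives the jaw 1:1 through a ratchet; a full squeeze, then letting it go right back, gains 10 mm of jaw travel (held in 10 mm steps). Force on the jaw = force on the trigger less 5 to 10 N of springs and drag; about 20 N on the trigger pushes the cap on.
- jaw (a joint): Travel of the moving jaw from fully open, m: 0 open, grows as it walks towards the foot, at most 0.056. The ratchet holds it against a return spring of 1 to 3 N until the release tab is pressed with the trigger fully let go.
- jaw_face (a point): Middle of the moving jaw's black face, 40 mm above the bench. The jaw plate is 34 mm wide and its top is 61 mm above the bench.
- release (a joint): Release tab's rocking angle, rad: 0 up, 0.28 fully down (pad 9 mm lower). It bobs by itself up to 0.15 as the ratchet clicks. Hold it down past 0.22 for about a second, with the trigger let go, while the jaw runs back; it takes 4 to 8 N and springs up when let go.
- tab_top (a point): Centre of the top face of the red release tab pad, 28 x 28 mm, 50 mm above the bench when up, at the rear end of the clamp. Press it straight down.
- foot: Zinc die-cast clamp foot, the fixed jaw, pinned to the bed at a place that differs from run to run. 25 mm long, 40 wide, 56 tall; origin under its centre on the bed (8 mm above the bench); its x is the clamp's x; its working face is 12.5 mm from its origin towards the moving jaw.
- holder_mid (a point): Centre of the fuse of the loose grey fuse holder (0.3 kg), 32 mm above the bed, between the bed's low fences. Holder base 56 x 40 x 12 mm; yellow fuse 22 mm across; brass caps 26 mm across, 18 long. The fixed cap's face is 40 mm from here towards the foot, the loose cap's 40 mm towards the jaw once home. The holder first slides to the foot, then the cap goes on.
- cap (a joint): How far the loose brass end cap still stands from fully home, m: 0 home, 0.014 at most; it slides stiffly, needing about 8 N, and stays where it is left.
- cap_face (a point): Centre of the outer face of the loose brass end cap, the face that the moving jaw meets.
- spare_cap1_mid (a point): Centre of a spare brass cap, 26 mm across, 18 mm tall, on the bench. Leave it alone.
- spare_cap2_mid (a point): Centre of a second spare brass cap of the same size. Leave it alone.
- spare_fuse_mid (a point): Centre of a spare yellow fuse with brass caps standing on end, 26 mm across, 76 mm tall. Leave it alone.

How it is judged:
By the outcome, as a careful person would: the job done as asked, in the order asked, and still so for the second after the job is handed in, with the robot touching nothing.
It also fails if it takes over 67 s, if anything falls off the work surface, if the arm or the gripper's body presses on something with over 40 N, if the wrist force passes 120 N, or if a joint passes its speed limit or range.

## Working session

There is one attempt and no reset: what is moved stays moved. The work goes in short steps, Python scripts to look and compute and a shell command to move; the robot and the scene stay as the last step left them, time stands still between calls to the robot, and variables do not carry over. Pictures are saved under pics/ and viewed, on a budget of 10 in all, crops included, one or two more only if the job needs it, and the job is handed in when it is done.

```bash
mkdir -p pics; cat > h.py <<'E'
import numpy as np, cv2
from cell import state, viewer, ticket, look_for, regions_of
from scipy.spatial.transform import Rotation as R
def rot(o):
    o=np.array(o,float)
    if o.shape==(3,3): return o
    return R.from_euler('xyz',o).as_matrix() if o.size==3 else R.from_quat(o).as_matrix()
def cloud(c):
    v,u=np.mgrid[0:400,0:640]; d=c['depth']
    p=np.stack([(u-c['cx'])/c['fx']*d,(v-c['cy'])/c['fy']*d,d],-1)
    w=p@rot(c['orientation']).T+np.array(c['position']); w[d==0]=np.nan
    return w
def st():
    s=state(); print({k:np.round(s[k],3).tolist() for k in ['t','eef_pos','tcp_rot','ft_force','opening']})
E
python3 - <<'E'
from h import *
st()
for n in ['scene','top']:
    c=viewer.read_camera(n); print(n,c['position'],c['orientation'],c['fx'])
    cv2.imwrite(f'pics/{n}.png',c['color'][:,:,::-1])
    w=cloud(c)
    for k in ['clamp','grip_pad','trigger','jaw_face','tab_top','foot','holder_mid','cap','spare_cap1_mid','spare_fuse_mid']:
        for r in regions_of(k,n)[:2]:
            p=w[r['pixels']]; p=p[~np.isnan(p[:,0])]
            if len(p): print(k,round(r['score'],2),len(p),np.nanmedian(p,0).round(),p.min(0).round(),p.max(0).round(),(np.array(r['box'])*[640,400,640,400]).round())
E
```

```text
{'t': 0.0, 'eef_pos': [249.558, -572.752, 214.065], 'tcp_rot': [-3.141, 0.001, -1.16], 'ft_force': [0.132, -0.943, 0.412], 'opening': 1.001}
scene [1105.13412049  111.36589794  437.64450579] [-2.17854618  0.02165756  1.71757882] 409.786271055798
clamp 0.58 5099 [491. -21.  21.] [ 245. -185.   -3.] [607. 192. 112.] [229. 141. 413. 236.]
trigger 0.76 415 [478. -51.  79.] [351. -72.  -2.] [484. -44. 112.] [273. 142. 289. 180.]
jaw_face 0.72 544 [495.  25.  29.] [ 392. -160.   -2.] [514.  40.  61.] [240. 172. 330. 205.]
tab_top 0.56 258 [ 451. -130.   46.] [ 341. -189.   -3.] [472. -96.  51.] [233. 158. 259. 178.]
foot 0.89 557 [551. 166.  36.] [518. 151.   7.] [563. 185.  64.] [390. 192. 413. 227.]
holder_mid 0.96 1120 [529. 112.  39.] [445.  66.  -2.] [549. 154.  53.] [342. 185. 394. 218.]
cap 0.72 160 [518.  75.  45.] [439.  59.  -3.] [524.  84.  53.] [343. 188. 354. 202.]
spare_cap1_mid 0.58 569 [494.  24.  28.] [ 389. -158.   -2.] [514.  40.  61.] [241. 172. 329. 206.]
spare_cap1_mid 0.47 211 [595. -52.  16.] [575. -65.   1.] [602. -42.  20.] [261. 220. 275. 239.]
spare_fuse_mid 0.9
[... 703 characters left out ...]
98.   5.] [510.  40.  66.] [322. 233. 406. 265.]
jaw_face 0.31 377 [ 449. -128.   50.] [ 429. -149.   33.] [463. -84.  55.] [392. 255. 434. 278.]
tab_top 0.56 361 [ 448. -127.   50.] [ 431. -149.    6.] [461. -97.  55.] [402. 258. 432. 278.]
foot 0.75 320 [535. 164.  52.] [514. 152.   9.] [558. 187.  69.] [242. 210. 264. 230.]
holder_mid 0.63 957 [519. 113.  49.] [495.  67.   5.] [545. 156.  58.] [256. 216. 307. 244.]
cap 0.47 154 [508.  78.  52.] [496.  67.   9.] [521.  89.  58.] [293. 229. 308. 243.]
spare_cap1_mid 0.6 167 [586. -53.  18.] [574. -68.  -1.] [599. -41.  26.] [366. 184. 379. 199.]
spare_fuse_mid 0.82 225 [600.  14.  76.] [590.   1.   3.] [614.  26.  80.] [327. 172. 346. 193.]
```

View pics/scene.png

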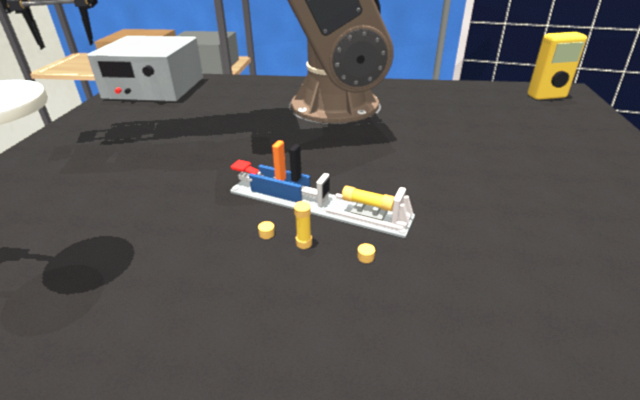

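View pics/top.png

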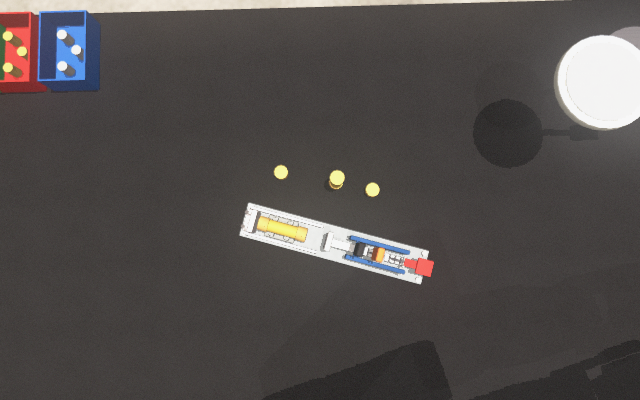

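Scene: the clamp runs from the tab (top 425,268) to the foot (top 250,220), with the spares beside it on the far (+x) side. I'll fit the clamp frame next.

```bash
python3 - <<'E'
from h import *
W={}
for n in ['scene','top']:
    c=viewer.read_camera(n); w=cloud(c); im=c['color'].astype(int); hsv=cv2.cvtColor(c['color'],cv2.COLOR_RGB2HSV)
    def m(name,mask):
        p=w[mask]; 
        if len(p): print(n,name,len(p),np.mean(p,0).round(1),((p.min(0)+p.max(0))/2).round(1),(p.max(0)-p.min(0)).round(1))
    x,y,z=w[...,0],w[...,1],w[...,2]
    near=(x>380)&(x<640)&(y>-220)&(y<230)
    dx=5 if n=='top' else 0
    H,S,V=hsv[...,0],hsv[...,1],hsv[...,2]
    posts=near&(z>104)
    m('trigtop',posts&(S>120)); m('griptop',posts&(S<=120))
    m('tab',near&(z>44)&(z<58)&((H<6)|(H>174))&(S>150)&(y<-90))
    m('foottop',near&(z>58)&(y>140)); m('jawtop',near&(z>56)&(z<72)&(y>5)&(y<50)&(x<530))
    m('yel',near&(z>38)&(y>50)&(y<150)&(S>120)&(H>15)&(H<35)&(x<570))
E
```

```text
scene trigtop 75 [473.9 -51.9 108.7] [471.7 -52.6 107.9] [24.9 15.2  7.7]
scene griptop 75 [483.5 -20.9 108.8] [481.  -22.  108.2] [22.8 15.6  8.4]
scene tab 152 [ 449.  -134.7   48.2] [ 446.2 -134.3   47.4] [33.1 36.2  6.8]
scene foottop 103 [537.2 161.3  62.2] [535.6 161.5  61.4] [37.3 18.7  6.6]
scene jawtop 74 [498.1  29.6  59.2] [495.1  29.6  58.5] [33.4 16.2  5. ]
scene yel 239 [527.4 108.2  43.1] [521.7 107.6  44.6] [44.9 83.6 12.9]
top trigtop 99 [470.  -51.3 112.5] [469.9 -51.3 111.1] [21.2 14.9  9.7]
top griptop 118 [478.2 -22.6 112. ] [474.4 -35.7 110. ] [33.4 45.7 11.7]
top tab 260 [ 445.6 -132.1   50.2] [ 444.8 -127.1   50.2] [31.6 48.2 12.4]
top foottop 140 [533.4 162.   65. ] [533.5 162.   64.1] [39.4 18.3 11.2]
top jawtop 125 [494.2  31.1  61.4] [493.6  31.3  61.6] [32.6 18.1 10.8]
top yel 314 [519.  111.8  49.1] [519.8 109.4  47.9] [44.4 80.4 14. ]
```

```bash
python3 -m inch '[[0,0,-4,17,40,0,0.5],[0,0,-4,17,40,0,0.5],[0,0,-4,17,40,0,0.5],[0,0,-4,17,40,0,0.5],[0,0,-4,17,40,0,0.5],[0,0,-4,17,40,0,0.5],[0,0,-4,17,40,0,0.5],[0,0,-4,17,40,0,0.5],[0,0,-4,17,40,0,0.5],[0,0,-4,17,40,0,0.5]]'; python3 -m inch '[[0,0,0,19,40,0,0.5],[0,0,0,19,40,0,0.5],[0,0,0,19,40,0,0.5],[0,0,0,0,25,0,0.5],[0,0,0,0,0,0,0.5]]'; python3 -c "
from h import *
st()"
```

```text
t: 2.2
eef_pos: [420.1, -171.4, 214.9]
tcp_rot: [-3.141, -0.0, -1.861]
ft_force: [1.3, -0.6, -0.3]
opening: 0.746
t: 2.7
eef_pos: [476.7, -25.4, 214.6]
tcp_rot: [3.141, 0.0, -1.855]
ft_force: [0.3, 0.6, 0.1]
opening: 0.75
{'t': 2.7, 'eef_pos': [476.654, -25.445, 214.646], 'tcp_rot': [3.141, 0.0, -1.855], 'ft_force': [0.306, 0.589, 0.097], 'opening': 0.75}
```

```bash
python3 -m inch '[[0,0,0,-2,-11,0,0.5],[0,0,0,0,0,-30,0.5],[0,0,0,0,0,-35,0.5],[0,0,0,0,0,-15,0.5],[0,0,0,0,0,-15,0.5],[0,0,0,0,0,-15,0.5],[0,0,0,0,0,-15,0.5],[0,0,0,0,0,-15,0.5],[0,0,0,0,0,0,0.5]]'; python3 - <<'E'
from h import *
c=viewer.read_camera('scene'); cv2.imwrite('pics/s2.png',cv2.resize(c['color'][120:260,200:440,::-1],None,fx=3,fy=3,interpolation=cv2.INTER_CUBIC))
E
```

```text
t: 3.6
eef_pos: [473.8, -40.7, 73.4]
tcp_rot: [3.139, -0.0, -1.86]
ft_force: [-0.5, 0.7, 1.3]
opening: 0.75
```

View pics/s2.png

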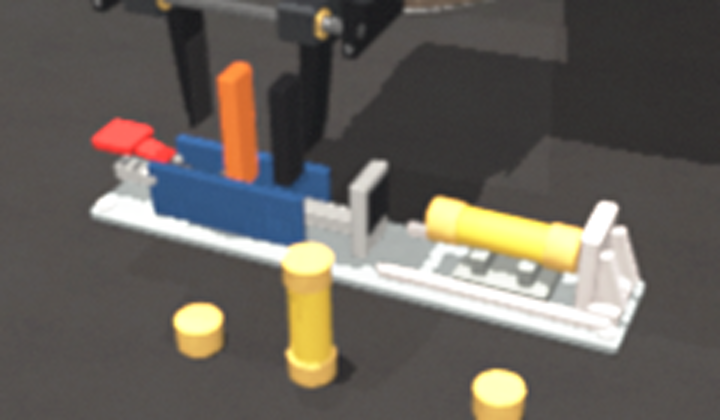

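The fingers straddle both posts, which stand at about (237,120) and (287,130) in the crop. The rear finger is clear behind the trigger. I'll push with it and watch the force.

```bash
python3 -m inch '[[0,0,0,2.3,7.7,0,0.5],[0,0,0,2.3,7.7,0,0.5],[0,0,0,0,0,0,0.5]]';python3 -m inch '[[0,0,0,1.4,4.8,0,0.5],[0,0,0,0,0,0,0.5]]';python3 -m inch '[[0,0,0,1.4,4.8,0,0.5],[0,0,0,0,0,0,0.5]]'
```

```text
t: 3.95
eef_pos: [479.8, -23.1, 75.4]
tcp_rot: [-3.14, -0.0, -1.857]
ft_force: [-1.7, -4.6, 2.4]
opening: 0.753
t: 4.15
eef_pos: [481.1, -18.8, 75.3]
tcp_rot: [-3.14, -0.0, -1.857]
ft_force: [-0.1, -5.3, 5.1]
opening: 0.749
t: 4.35
eef_pos: [482.5, -14.1, 75.3]
tcp_rot: [-3.14, -0.001, -1.857]
ft_force: [-0.5, -5.6, 5.6]
opening: 0.75
```

```bash
python3 -m inch '[[0,0,0,1.1,3.8,0,0.5],[0,0,0,0,0,0,0.5]]';python3 -m inch '[[0,0,0,0.6,1.9,0,0.5],[0,0,0,0,0,0,0.5]]';python3 -m inch '[[0,0,0,0.3,1,0,0.5],[0,0,0,0,0,0,0.5]]'
```

```text
t: 4.55
eef_pos: [483.6, -10.4, 75.3]
tcp_rot: [-3.14, -0.001, -1.857]
ft_force: [-0.3, -7.2, 4.3]
opening: 0.751
t: 4.75
eef_pos: [484.1, -8.7, 75.3]
tcp_rot: [-3.14, -0.001, -1.857]
ft_force: [-0.8, -7.2, 4.8]
opening: 0.75
t: 4.95
eef_pos: [484.3, -7.8, 75.3]
tcp_rot: [-3.14, -0.001, -1.857]
ft_force: [-1.6, -8.8, 3.6]
opening: 0.749
```

```bash
python3 -m inch '[[0,0,0,0.3,1,0,0.5],[0,0,0,0,0,0,0.5]]';python3 -m inch '[[0,0,0,0.3,1,0,0.5],[0,0,0,0,0,0,0.5]]';python3 -m inch '[[0,0,0,0.3,1,0,0.5],[0,0,0,0,0,0,0.5]]'; python3 - <<'E'
from h import *
c=viewer.read_camera('scene'); cv2.imwrite('pics/s3.png',cv2.resize(c['color'][120:260,200:440,::-1],None,fx=3,fy=3,interpolation=cv2.INTER_CUBIC))
E
```

```text
t: 5.15
eef_pos: [484.3, -7.7, 75.3]
tcp_rot: [-3.141, -0.002, -1.857]
ft_force: [-4.6, -18.1, 4.8]
opening: 0.75
t: 5.35
eef_pos: [484.4, -7.5, 75.3]
tcp_rot: [-3.141, -0.003, -1.856]
ft_force: [-6.9, -28.5, 5.6]
opening: 0.755
t: 5.55
eef_pos: [484.4, -7.3, 75.2]
tcp_rot: [-3.141, -0.004, -1.856]
ft_force: [-8.8, -38.5, 5.1]
opening: 0.754
```

View pics/s3.png

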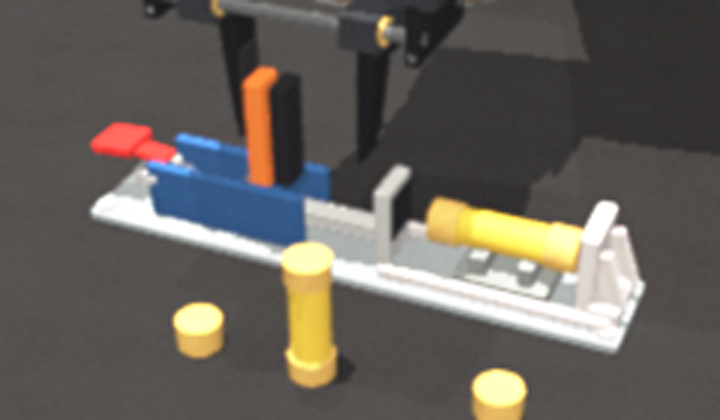

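```bash
python3 -m inch '[[0,0,0,-2.3,-7.7,0,0.5],[0,0,0,-2.3,-7.7,0,0.5],[0,0,0,-2.3,-7.7,0,0.5],[0,0,0,0,0,0,0.5],[0,0,0,0,0,0,0.5],[0,0,0,0,0,0,0.5]]';python3 -m inch '[[0,0,0,1.5,5,0,0.5],[0,0,0,1.5,5,0,0.5],[0,0,0,1.5,5,0,0.5],[0,0,0,0.9,3,0,0.5],[0,0,0,0,0,0,0.5]]';python3 -m inch '[[0,0,0,0.7,2.5,0,0.5],[0,0,0,0,0,0,0.5]]';python3 -m inch '[[0,0,0,0.4,1.3,0,0.5],[0,0,0,0,0,0,0.5]]'
```

```text
t: 6.2
eef_pos: [478.1, -27.1, 74.7]
tcp_rot: [3.142, -0.0, -1.858]
ft_force: [-0.1, -0.3, -0.6]
opening: 0.752
t: 6.7
eef_pos: [483.4, -9.3, 74.6]
tcp_rot: [3.141, -0.001, -1.857]
ft_force: [-2.5, -7.7, 1.3]
opening: 0.753
t: 6.9
eef_pos: [483.8, -7.6, 74.6]
tcp_rot: [3.141, -0.002, -1.857]
ft_force: [-3.2, -15.5, 0.6]
opening: 0.751
t: 7.1
eef_pos: [483.9, -7.4, 74.5]
tcp_rot: [3.141, -0.003, -1.857]
ft_force: [-6.6, -27.9, 1.4]
opening: 0.748
```

```bash
python3 -m inch '[[0,0,0,-2.3,-7.7,0,0.5],[0,0,0,-2.3,-7.7,0,0.5],[0,0,0,-2.3,-7.7,0,0.5],[0,0,0,0,0,0,0.5],[0,0,0,0,0,0,0.5],[0,0,0,0,0,0,0.5]]';python3 -m inch '[[0,0,0,1.2,4,0,0.5],[0,0,0,1.2,4,0,0.5],[0,0,0,0,0,0,0.5]]';for i in 1 ; do python3 -m inch '[[0,0,0,0.9,3,0,0.5],[0,0,0,0,0,0,0.5]]';python3 -m inch '[[0,0,0,0.6,2,0,0.5],[0,0,0,0,0,0,0.5]]';python3 -m inch '[[0,0,0,0.6,2,0,0.5],[0,0,0,0,0,0,0.5]]';done; python3 - <<'E'
from h import *
c=viewer.read_camera('scene'); cv2.imwrite('pics/s4.png',cv2.resize(c['color'][120:260,200:440,::-1],None,fx=3,fy=3,interpolation=cv2.INTER_CUBIC))
E
```

```text
t: 7.7
eef_pos: [477.7, -28.5, 74.7]
tcp_rot: [-3.142, -0.0, -1.858]
ft_force: [0.2, -0.3, -0.3]
opening: 0.748
t: 8.0
eef_pos: [480.1, -20.4, 74.6]
tcp_rot: [3.141, -0.001, -1.857]
ft_force: [-2.4, -5.2, 0.9]
opening: 0.749
t: 8.2
eef_pos: [480.9, -17.6, 74.6]
tcp_rot: [3.141, -0.001, -1.857]
ft_force: [-1.7, -5.8, 0.8]
opening: 0.749
t: 8.4
eef_pos: [481.5, -15.7, 74.6]
tcp_rot: [3.141, -0.001, -1.858]
ft_force: [-2.1, -6.4, 0.2]
opening: 0.75
t: 8.6
eef_pos: [482.1, -13.7, 74.6]
tcp_rot: [3.141, -0.001, -1.858]
ft_force: [-0.7, -6.2, 0.1]
opening: 0.751
```

View pics/s4.png

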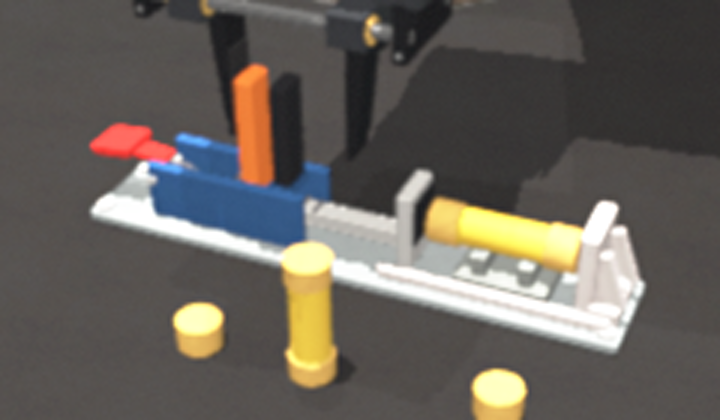

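The jaw plate (415,215) is now almost at the cap (430,220) with no contact force yet. I'll continue in small steps.

```bash
for i in 1; do python3 -m inch '[[0,0,0,0.5,1.5,0,0.5],[0,0,0,0,0,0,0.5]]';python3 -m inch '[[0,0,0,0.5,1.5,0,0.5],[0,0,0,0,0,0,0.5]]';python3 -m inch '[[0,0,0,0.3,1,0,0.5],[0,0,0,0,0,0,0.5]]'; python3 -m inch '[[0,0,0,0.3,1,0,0.5],[0,0,0,0,0,0,0.5]]';done
```

```text
t: 8.85
eef_pos: [482.5, -12.2, 74.7]
tcp_rot: [3.141, -0.001, -1.858]
ft_force: [-2.0, -7.2, 0.8]
opening: 0.748
t: 9.05
eef_pos: [482.9, -10.8, 74.6]
tcp_rot: [3.141, -0.001, -1.858]
ft_force: [-2.3, -7.4, 0.9]
opening: 0.751
t: 9.25
eef_pos: [483.2, -9.9, 74.6]
tcp_rot: [3.141, -0.001, -1.858]
ft_force: [-3.1, -8.1, 0.4]
opening: 0.75
t: 9.45
eef_pos: [483.5, -8.9, 74.6]
tcp_rot: [3.141, -0.001, -1.858]
ft_force: [-2.4, -7.8, 0.3]
opening: 0.75
```

```bash
python3 -m inch '[[0,0,0,0.4,1.3,0,0.5],[0,0,0,0,0,0,0.5]]'; python3 -m inch '[[0,0,0,0.3,1,0,0.5],[0,0,0,0,0,0,0.5]]'; python3 - <<'E'
from h import *
c=viewer.read_camera('scene'); cv2.imwrite('pics/s5.png',cv2.resize(c['color'][160:240,300:430,::-1],None,fx=6,fy=6,interpolation=cv2.INTER_CUBIC))
E
```

```text
t: 9.65
eef_pos: [483.8, -7.8, 74.6]
tcp_rot: [3.141, -0.001, -1.857]
ft_force: [-3.7, -10.8, 1.5]
opening: 0.75
t: 9.85
eef_pos: [483.9, -7.5, 74.6]
tcp_rot: [3.141, -0.002, -1.857]
ft_force: [-4.9, -19.5, 1.1]
opening: 0.755
```

View pics/s5.png

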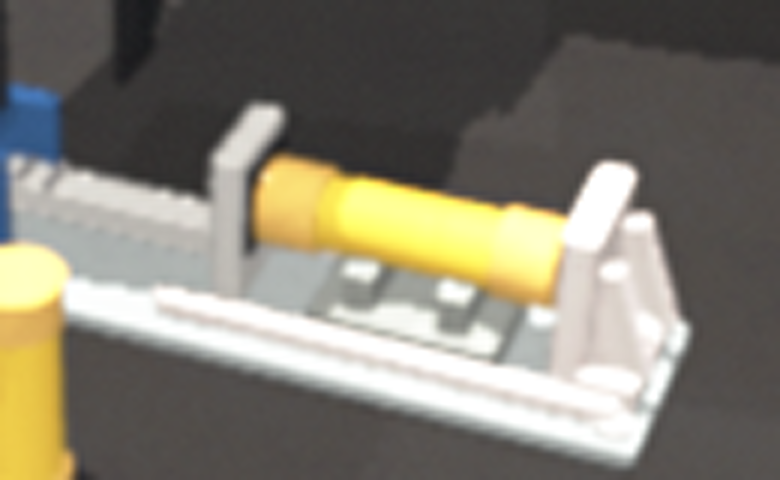

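The jaw (250,180) is at the cap (290,200). The trigger is on its stop. Fourth squeeze, in careful steps.

```bash
python3 -m inch '[[0,0,0,-2.2,-7.4,0,0.5],[0,0,0,-2.2,-7.4,0,0.5],[0,0,0,-2.2,-7.4,0,0.5],[0,0,0,0,0,0,0.5],[0,0,0,0,0,0,0.5],[0,0,0,0,0,0,0.5]]';python3 -m inch '[[0,0,0,1.2,4,0,0.5],[0,0,0,0.5,1.5,0,0.5],[0,0,0,0,0,0,0.5]]';for i in 1 ; do python3 -m inch '[[0,0,0,0.4,1.5,0,0.5],[0,0,0,0,0,0,0.5]]';python3 -m inch '[[0,0,0,0.4,1.3,0,0.5],[0,0,0,0,0,0,0.5]]';python3 -m inch '[[0,0,0,0.3,1,0,0.5],[0,0,0,0,0,0,0.5]]';python3 -m inch '[[0,0,0,0.3,1,0,0.5],[0,0,0,0,0,0,0.5]]';done
```

```text
t: 10.5
eef_pos: [477.9, -28.4, 74.7]
tcp_rot: [-3.141, -0.0, -1.858]
ft_force: [-0.4, 0.2, 0.2]
opening: 0.748
t: 10.8
eef_pos: [479.5, -22.9, 74.7]
tcp_rot: [3.141, -0.0, -1.857]
ft_force: [-1.5, -2.2, 0.0]
opening: 0.746
t: 11.0
eef_pos: [479.9, -21.7, 74.6]
tcp_rot: [3.142, -0.0, -1.858]
ft_force: [-1.4, -6.3, -0.6]
opening: 0.752
t: 11.2
eef_pos: [480.2, -20.5, 74.6]
tcp_rot: [3.141, -0.0, -1.858]
ft_force: [-2.1, -5.4, 0.7]
opening: 0.754
t: 11.4
eef_pos: [480.5, -19.6, 74.6]
tcp_rot: [3.141, -0.001, -1.858]
ft_force: [-2.1, -6.7, 0.4]
opening: 0.75
t: 11.6
eef_pos: [480.8, -18.6, 74.6]
tcp_rot: [3.141, -0.001, -1.858]
ft_force: [-1.9, -7.3, 0.6]
opening: 0.751
```

```bash
for i in 1 2 3 4 ; do :; done; python3 -m inch '[[0,0,0,0.3,1,0,0.5],[0,0,0,0,0,0,0.5]]';python3 -m inch '[[0,0,0,0.3,1,0,0.5],[0,0,0,0,0,0,0.5]]';python3 -m inch '[[0,0,0,0.3,1,0,0.5],[0,0,0,0,0,0,0.5]]'
```

```text
t: 11.8
eef_pos: [481.1, -17.7, 74.6]
tcp_rot: [3.141, -0.001, -1.858]
ft_force: [-0.9, -7.3, 0.4]
opening: 0.751
t: 12.0
eef_pos: [481.3, -16.9, 74.6]
tcp_rot: [3.141, -0.001, -1.858]
ft_force: [-2.7, -10.7, 0.6]
opening: 0.748
t: 12.2
eef_pos: [481.6, -15.9, 74.6]
tcp_rot: [3.141, -0.001, -1.858]
ft_force: [-2.5, -10.1, 0.3]
opening: 0.752
```

```bash
python3 -m inch '[[0,0,0,0.3,1,0,0.5],[0,0,0,0,0,0,0.5]]';python3 -m inch '[[0,0,0,0.3,1,0,0.5],[0,0,0,0,0,0,0.5]]'
```

```text
t: 12.4
eef_pos: [481.9, -14.9, 74.6]
tcp_rot: [3.141, -0.001, -1.858]
ft_force: [-2.3, -9.3, 0.6]
opening: 0.748
t: 12.6
eef_pos: [482.2, -14.0, 74.6]
tcp_rot: [3.141, -0.001, -1.858]
ft_force: [-3.1, -11.1, 0.9]
opening: 0.749
```

```bash
python3 -m inch '[[0,0,0,0.3,1,0,0.5],[0,0,0,0,0,0,0.5]]';python3 -m inch '[[0,0,0,0.3,1,0,0.5],[0,0,0,0,0,0,0.5]]';python3 -m inch '[[0,0,0,0.3,1,0,0.5],[0,0,0,0,0,0,0.5]]'
```

```text
t: 12.8
eef_pos: [482.4, -13.2, 74.6]
tcp_rot: [3.141, -0.001, -1.858]
ft_force: [-3.3, -12.8, 0.1]
opening: 0.751
t: 13.0
eef_pos: [482.7, -12.2, 74.6]
tcp_rot: [3.141, -0.001, -1.858]
ft_force: [-3.4, -13.9, 0.3]
opening: 0.75
t: 13.2
eef_pos: [482.9, -11.3, 74.6]
tcp_rot: [3.141, -0.002, -1.858]
ft_force: [-4.4, -14.5, 1.2]
opening: 0.751
```

```bash
python3 -m inch '[[0,0,0,0.3,1,0,0.5],[0,0,0,0,0,0,0.5]]';python3 -m inch '[[0,0,0,0.3,1,0,0.5],[0,0,0,0,0,0,0.5]]'
```

```text
t: 13.4
eef_pos: [483.2, -10.4, 74.6]
tcp_rot: [3.141, -0.002, -1.858]
ft_force: [-4.5, -15.6, 0.2]
opening: 0.749
t: 13.6
eef_pos: [483.5, -9.4, 74.6]
tcp_rot: [3.141, -0.002, -1.858]
ft_force: [-5.0, -16.8, 1.0]
opening: 0.755
```

```bash
python3 -m inch '[[0,0,0,0.3,1,0,0.5],[0,0,0,0,0,0,0.5]]';python3 -m inch '[[0,0,0,0.2,0.7,0,0.5],[0,0,0,0,0,0,0.5]]'
```

```text
t: 13.8
eef_pos: [483.8, -8.5, 74.6]
tcp_rot: [3.141, -0.002, -1.858]
ft_force: [-5.1, -16.9, 1.0]
opening: 0.752
t: 14.0
eef_pos: [484.0, -7.8, 74.6]
tcp_rot: [3.141, -0.002, -1.858]
ft_force: [-5.2, -17.0, 0.1]
opening: 0.748
```

```bash
python3 -m inch '[[0,0,0,0.2,0.5,0,0.5],[0,0,0,0,0,0,0.5]]'; python3 - <<'E'
from h import *
c=viewer.read_camera('scene'); cv2.imwrite('pics/s6.png',cv2.resize(c['color'][160:240,300:430,::-1],None,fx=6,fy=6,interpolation=cv2.INTER_CUBIC))
E
```

```text
t: 14.2
eef_pos: [484.0, -7.6, 74.6]
tcp_rot: [3.141, -0.002, -1.858]
ft_force: [-5.7, -20.3, 0.9]
opening: 0.753
```

View pics/s6.png

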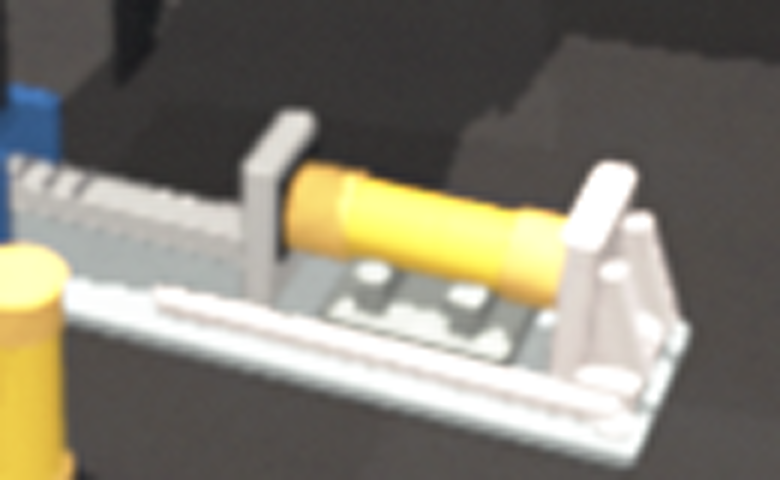

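The cap has moved in: the holder is against the foot and the trigger is on its stop. Fifth squeeze.

```bash
python3 -m inch '[[0,0,0,-2.2,-7.4,0,0.5],[0,0,0,-2.2,-7.4,0,0.5],[0,0,0,-2.2,-7.4,0,0.5],[0,0,0,0,0,0,0.5],[0,0,0,0,0,0,0.5],[0,0,0,0,0,0,0.5]]';python3 -m inch '[[0,0,0,1.2,4,0,0.5],[0,0,0,0.6,2,0,0.5],[0,0,0,0,0,0,0.5]]';python3 -m inch '[[0,0,0,0.4,1.3,0,0.5],[0,0,0,0,0,0,0.5]]';python3 -m inch '[[0,0,0,0.4,1.3,0,0.5],[0,0,0,0,0,0,0.5]]';python3 -m inch '[[0,0,0,0.3,1,0,0.5],[0,0,0,0,0,0,0.5]]';python3 -m inch '[[0,0,0,0.3,1,0,0.5],[0,0,0,0,0,0,0.5]]'
```

```text
t: 14.85
eef_pos: [478.1, -28.1, 74.7]
tcp_rot: [-3.142, -0.0, -1.858]
ft_force: [0.5, 0.6, -0.5]
opening: 0.749
t: 15.15
eef_pos: [479.8, -22.1, 74.6]
tcp_rot: [3.142, -0.001, -1.857]
ft_force: [-1.3, -5.9, -0.3]
opening: 0.752
t: 15.35
eef_pos: [480.2, -21.0, 74.6]
tcp_rot: [3.141, -0.001, -1.858]
ft_force: [-2.3, -7.1, 0.8]
opening: 0.748
t: 15.55
eef_pos: [480.5, -19.8, 74.7]
tcp_rot: [3.141, -0.001, -1.858]
ft_force: [-2.4, -7.1, 0.3]
opening: 0.749
t: 15.75
eef_pos: [480.8, -18.9, 74.6]
tcp_rot: [3.141, -0.001, -1.858]
ft_force: [-3.0, -7.3, 0.4]
opening: 0.748
t: 15.95
eef_pos: [481.1, -17.9, 74.6]
tcp_rot: [3.141, -0.001, -1.858]
ft_force: [-2.6, -7.3, -0.1]
opening: 0.752
```

```bash
python3 -m inch '[[0,0,0,0.2,0.7,0,0.5],[0,0,0,0,0,0,0.5]]';python3 -m inch '[[0,0,0,0.2,0.7,0,0.5],[0,0,0,0,0,0,0.5]]'
```

```text
t: 16.15
eef_pos: [481.2, -17.5, 74.6]
tcp_rot: [3.141, -0.001, -1.857]
ft_force: [-3.6, -11.0, 0.8]
opening: 0.752
t: 16.35
eef_pos: [481.3, -17.0, 74.6]
tcp_rot: [3.141, -0.002, -1.857]
ft_force: [-3.8, -13.9, 0.6]
opening: 0.752
```

```bash
python3 -m inch '[[0,0,0,0.2,0.7,0,0.5],[0,0,0,0,0,0,0.5]]';python3 -m inch '[[0,0,0,0.2,0.7,0,0.5],[0,0,0,0,0,0,0.5]]'
```

```text
t: 16.55
eef_pos: [481.5, -16.5, 74.5]
tcp_rot: [3.141, -0.002, -1.857]
ft_force: [-3.8, -15.0, -0.1]
opening: 0.753
t: 16.75
eef_pos: [481.7, -15.8, 74.5]
tcp_rot: [3.141, -0.002, -1.857]
ft_force: [-3.6, -16.4, 0.4]
opening: 0.752
```

```bash
python3 -m inch '[[0,0,0,0.2,0.7,0,0.5],[0,0,0,0,0,0,0.5]]'
```

```text
t: 16.95
eef_pos: [481.9, -15.2, 74.5]
tcp_rot: [3.141, -0.002, -1.857]
ft_force: [-3.8, -16.7, 0.5]
opening: 0.752
```

```bash
python3 -m inch '[[0,0,0,0.2,0.7,0,0.5],[0,0,0,0,0,0,0.5]]';python3 -m inch '[[0,0,0,0.2,0.7,0,0.5],[0,0,0,0,0,0,0.5]]'
```

```text
t: 17.15
eef_pos: [482.0, -14.8, 74.5]
tcp_rot: [3.141, -0.002, -1.857]
ft_force: [-4.2, -19.2, 0.2]
opening: 0.75
t: 17.35
eef_pos: [482.1, -14.2, 74.5]
tcp_rot: [3.141, -0.002, -1.857]
ft_force: [-5.7, -22.5, -0.9]
opening: 0.752
```

```bash
python3 -m inch '[[0,0,0,0.2,0.7,0,0.5],[0,0,0,0,0,0,0.5]]'
```

```text
t: 17.55
eef_pos: [482.3, -13.7, 74.5]
tcp_rot: [3.141, -0.003, -1.857]
ft_force: [-5.2, -22.7, -1.4]
opening: 0.753
```

```bash
python3 -m inch '[[0,0,0,0.2,0.6,0,0.5],[0,0,0,0,0,0,0.5]]'
```

```text
t: 17.75
eef_pos: [482.4, -13.2, 74.4]
tcp_rot: [3.141, -0.003, -1.857]
ft_force: [-4.8, -24.0, -1.8]
opening: 0.751
```

```bash
python3 -m inch '[[0,0,0,0.2,0.6,0,0.5],[0,0,0,0,0,0,0.5]]'
```

```text
t: 17.95
eef_pos: [482.5, -12.8, 74.4]
tcp_rot: [3.14, -0.003, -1.857]
ft_force: [-6.0, -27.0, -1.2]
opening: 0.752
```

```bash
python3 -m inch '[[0,0,0,0.1,0.5,0,0.5],[0,0,0,0,0,0,0.5]]'; python3 - <<'E'
from h import *
c=viewer.read_camera('scene'); cv2.imwrite('pics/s7.png',cv2.resize(c['color'][160:240,300:430,::-1],None,fx=6,fy=6,interpolation=cv2.INTER_CUBIC))
E
```

```text
t: 18.15
eef_pos: [482.6, -12.5, 74.4]
tcp_rot: [3.14, -0.003, -1.857]
ft_force: [-6.8, -29.6, -1.3]
opening: 0.756
```

View pics/s7.png

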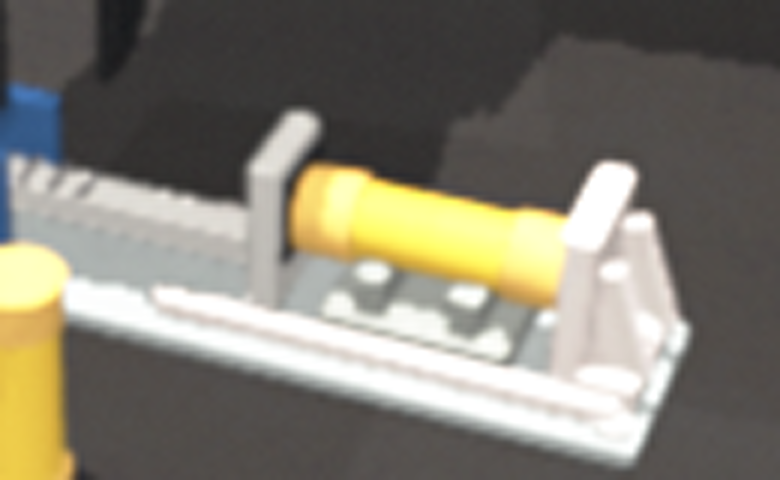

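Force rose to 30 N while the jaw stopped moving. The visible yellow fuse is about 44 mm long at this scale, which matches a cap that is home. I'll back off gently and check.

```bash
python3 -m inch '[[0,0,0,-1.5,-5,0,0.5],[0,0,0,-2,-7,0,0.5],[0,0,0,-2.3,-7.7,0,0.5],[0,0,0,-2.3,-7.7,0,0.5],[0,0,0,0,0,30,0.5],[0,0,0,0,0,40,0.5],[0,0,0,-4,-15,10,0],[0,0,0,-5,-20,0,-1],[0,0,0,-5,-20,0,-1],[0,0,0,0,0,0,-1]]'; python3 - <<'E'
from h import *
st()
u=np.array([.284,.959]);g=np.array([479,-20.5])
c=viewer.read_camera('scene'); cv2.imwrite('pics/s8.png',cv2.resize(c['color'][160:240,300:430,::-1],None,fx=6,fy=6,interpolation=cv2.INTER_CUBIC))
for n in ['scene','top']:
    c=viewer.read_camera(n); w=cloud(c); hsv=cv2.cvtColor(c['color'],cv2.COLOR_RGB2HSV).astype(int)
    a=(w[...,:2]-g)@u; l=(w[...,:2]-g)@np.array([-u[1],u[0]])
    m=(a>80)&(a<215)&(abs(l)<20)&(w[...,2]>40)
    for x in range(88,204,2):
        k=m&(abs(a-x)<1.01)
        if k.sum(): print(n[0],x,k.sum(),np.median(w[k][:,2]).round(),np.median(hsv[k],0).astype(int).tolist(),end=';')
    print()
E
```

```text
t: 19.2
eef_pos: [460.9, -94.4, 154.9]
tcp_rot: [-3.141, -0.0, -1.86]
ft_force: [0.3, 0.1, 0.3]
opening: 0.469
{'t': 19.2, 'eef_pos': [460.85, -94.376, 154.85], 'tcp_rot': [-3.141, -0.0, -1.86], 'ft_force': [0.303, 0.091, 0.276], 'opening': 0.469}
s 88 16 58.0 [7, 4, 244];s 90 22 59.0 [0, 0, 255];s 92 21 59.0 [0, 0, 255];s 94 20 58.0 [7, 2, 254];s 96 42 57.0 [17, 10, 201];s 98 51 50.0 [110, 12, 52];s 100 7 51.0 [20, 30, 40];s 104 2 49.0 [27, 119, 255];s 106 8 47.0 [29, 107, 255];s 108 12 49.0 [30, 82, 255];s 110 11 49.0 [30, 80, 255];s 112 15 49.0 [30, 73, 255];s 114 10 48.0 [30, 78, 255];s 116 12 48.0 [30, 74, 255];s 118 13 48.0 [30, 79, 255];s 120 15 48.0 [29, 97, 255];s 122 15 49.0 [30, 112, 255];s 124 13 46.0 [30, 135, 255];s 126 12 47.0 [30, 124, 255];s 128 10 48.0 [30, 124, 255];s 130 12 46.0 [30, 120, 255];s 132 11 46.0 [30, 121, 255];s 134 10 47.0 [30, 118, 255];s 136 13 47.0 [30, 135, 255];s 138 11 48.0 [30, 116, 255];s 140 10 47.0 [30, 122, 255];s 142 12 47.0 [30, 119, 255];s 144 12 47.0 [30, 125, 255];s 146 11 47.0 [30, 114, 255];s 148 12 48.0 [30, 121, 255];s 150 12 47.0 
[... 1593 characters left out ...]
 154 13 51.0 [29, 124, 247];t 156 14 50.0 [28, 126, 247];t 158 14 50.0 [29, 125, 247];t 160 15 51.0 [29, 124, 247];t 162 16 52.0 [28, 126, 247];t 164 12 50.0 [28, 126, 247];t 166 17 49.0 [29, 131, 247];t 168 16 51.0 [25, 132, 241];t 170 17 53.0 [26, 108, 246];t 172 16 52.0 [25, 107, 246];t 174 15 52.0 [27, 105, 247];t 176 17 52.0 [27, 103, 247];t 178 17 51.0 [26, 102, 247];t 180 17 52.0 [27, 103, 247];t 182 16 53.0 [26, 105, 246];t 184 18 51.0 [26, 106, 246];t 186 48 57.0 [14, 31, 161];t 188 29 64.0 [13, 1, 247];t 190 27 65.0 [0, 0, 247];t 192 25 66.0 [0, 0, 247];t 194 27 65.0 [0, 0, 247];t 196 11 63.0 [9, 4, 243];t 198 3 53.0 [24, 5, 237];t 200 8 53.0 [25, 1, 246];t 202 6 53.0 [30, 1, 245];
```

View pics/s8.png

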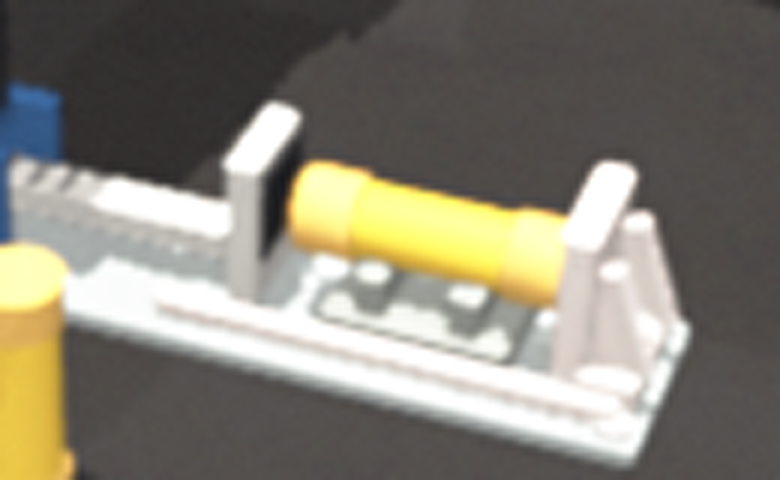

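Released: the top camera puts the cap face at 105.5 and the foot face at 186 along the axis. That is 80.5 mm overall with 45 mm of yellow showing, so the cap is home. Tab next.

```bash
python3 -m inch '[[0,0,0,-7.5,-20,0,-1],[0,0,0,-7.5,-20,0,-1],[0,0,0,0,0,-30,-1],[0,0,0,0,0,-30,-1],[0,0,0,0,0,-25,-1],[0,0,0,0,0,-8,-1],[0,0,0,0,0,0,-1]]'; python3 -m inch '[[0,0,0,0,0,-5,-1],[0,0,0,0,0,-5,-1],[0,0,0,0,0,0,-1]]';python3 -m inch '[[0,0,0,0,0,-4,-1],[0,0,0,0,0,0,-1],[0,0,0,0,0,0,-1]]'
```

```text
t: 20.05
eef_pos: [446.1, -132.2, 61.0]
tcp_rot: [3.14, 0.0, -1.857]
ft_force: [-0.2, -1.0, 0.5]
opening: 0.006
t: 20.35
eef_pos: [446.3, -132.8, 51.8]
tcp_rot: [-3.141, -0.0, -1.858]
ft_force: [-0.7, 0.3, -0.4]
opening: 0.003
t: 20.65
eef_pos: [446.2, -132.8, 47.7]
tcp_rot: [3.142, -0.0, -1.858]
ft_force: [-0.2, 0.3, -0.2]
opening: 0.005
```

```bash
python3 -m inch '[[0,0,0,0,0,-3,-1],[0,0,0,0,0,0,-1]]';python3 -m inch '[[0,0,0,0,0,-3,-1],[0,0,0,0,0,0,-1]]'; python3 - <<'E'
from h import *
c=viewer.read_camera('scene'); cv2.imwrite('pics/s9.png',cv2.resize(c['color'][130:240,210:410,::-1],None,fx=4,fy=4,interpolation=cv2.INTER_CUBIC))
E
```

```text
t: 20.85
eef_pos: [446.4, -133.3, 44.8]
tcp_rot: [-3.141, -0.001, -1.858]
ft_force: [-1.0, -2.9, 6.6]
opening: 0.005
t: 21.05
eef_pos: [446.3, -133.9, 42.4]
tcp_rot: [-3.14, -0.001, -1.858]
ft_force: [-7.4, -10.6, 15.7]
opening: 0.0
```

View pics/s9.png

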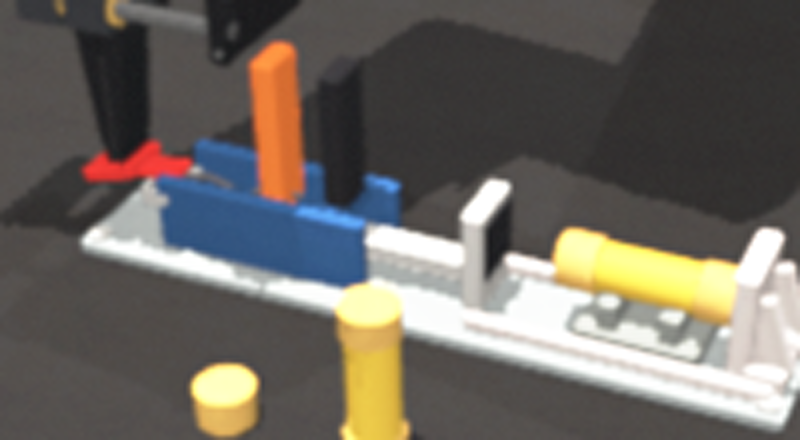

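The tab is down at (125,165) and the jaw is running back. I'll hold.

```bash
python3 -m inch '[[0,0,0,0,0,0,-1],[0,0,0,0,0,0,-1],[0,0,0,0,0,0,-1],[0,0,0,0,0,0,-1],[0,0,0,0,0,0,-1],[0,0,0,0,0,0,-1],[0,0,0,0,0,0,-1],[0,0,0,0,0,0,-1],[0,0,0,0,0,0,-1],[0,0,0,0,0,0,-1]]';python3 -m inch '[[0,0,0,0,0,0,-1],[0,0,0,0,0,0,-1],[0,0,0,0,0,0,-1],[0,0,0,0,0,0,-1],[0,0,0,0,0,0,-1],[0,0,0,0,0,0,-1],[0,0,0,0,0,0,-1],[0,0,0,0,0,0,-1],[0,0,0,0,0,0,-1],[0,0,0,0,0,0,-1]]'; python3 - <<'E'
from h import *
c=viewer.read_camera('scene'); w=cloud(c)
m=(w[...,2]>56)&(w[...,2]<72)&(w[...,1]>-5)&(w[...,1]<90)&(w[...,0]<535)&(w[...,0]>470)
print(m.sum(),w[m].mean(0))
E
```

```text
t: 22.1
eef_pos: [446.3, -133.9, 42.4]
tcp_rot: [-3.14, -0.001, -1.858]
ft_force: [-6.6, -11.4, 13.7]
opening: 0.002
t: 23.1
eef_pos: [446.3, -133.9, 42.4]
tcp_rot: [-3.14, -0.001, -1.858]
ft_force: [-6.6, -11.7, 14.5]
opening: 0.006
72 [497.66343894  29.62841207  59.21955326]
```

The jaw is back at its start position, (497.7, 29.6) against (498.1, 29.6) before. Letting go.

```bash
python3 -m inch '[[0,0,0,0,0,5,-1],[0,0,0,0,0,10,-1],[0,0,0,0,0,30,-1],[0,0,0,0,0,45,-1],[0,0,0,0,-20,45,-1],[0,0,0,0,-40,0,-1],[0,0,0,0,-40,0,-1],[0,0,0,0,0,0,-1],[0,0,0,0,0,0,-1]]'; python3 - <<'E'
from h import *
st()
c=viewer.read_camera('scene'); w=cloud(c); cv2.imwrite('pics/s10.png',cv2.resize(c['color'][130:270,210:420,::-1],None,fx=3.8,fy=3.8,interpolation=cv2.INTER_CUBIC))
m=(w[...,2]>56)&(w[...,2]<72)&(w[...,1]>-5)&(w[...,1]<90)&(w[...,0]<535)&(w[...,0]>470)
print(m.sum(),w[m].mean(0))
c=viewer.read_camera('top'); w=cloud(c)
u=np.array([.284,.959]);a=(w[...,:2]-[479,-20.5])@u; l=(w[...,:2]-[479,-20.5])@np.array([-u[1],u[0]])
S=cv2.cvtColor(c['color'],cv2.COLOR_RGB2HSV)[...,1]
m=(a>80)&(a<215)&(abs(l)<12)&(w[...,2]>42)&(S>80); print(np.percentile(a[m],[0.5,99.5]))
for n in ['tab_top','spare_cap1_mid','spare_fuse_mid']:
    for r in regions_of(n,'top')[:2]: print(n,r['score'],np.nanmedian(w[r['pixels']],0))
E
```

```text
t: 24.05
eef_pos: [445.8, -233.0, 176.7]
tcp_rot: [3.141, 0.0, -1.86]
ft_force: [0.4, -0.2, -0.8]
opening: 0.007
{'t': 24.05, 'eef_pos': [445.812, -232.969, 176.698], 'tcp_rot': [3.141, 0.0, -1.86], 'ft_force': [0.386, -0.151, -0.817], 'opening': 0.007}
74 [497.36387127  30.01955173  59.14191174]
[106.48360982 186.05540884]
tab_top 0.87 [ 448.86908507 -126.42172981   49.75535958]
spare_cap1_mid 0.61 [585.61486814 -52.68574579  18.5230643 ]
spare_fuse_mid 0.72 [484.17228455   5.73441358  30.94359789]
spare_fuse_mid 0.53 [600.32381126  13.05697215  76.33921416]
```

View pics/s10.png

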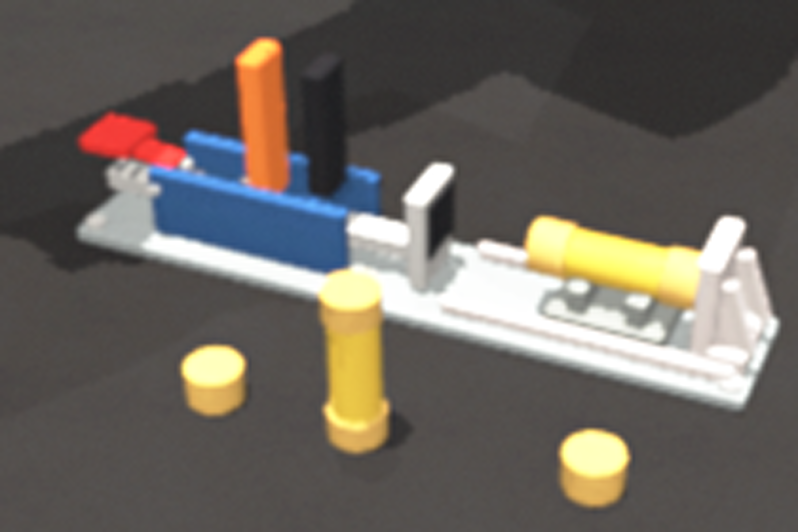

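The tab is up (120,135), the jaw is fully open (430,225), the cap is home (550,245) and the spares have not moved. Handing in.

```bash
python3 -c "
from h import *
print(ticket.job_done())"
```

```text
the job is handed in; nothing more can be done
None
```

The cap is pressed home, the jaw is back fully open, and the job is handed in at about 24 s of the 67 s allowed.

**What I did:** I pushed the orange trigger with one finger, four full squeezes and a gentle fifth. I stopped when the force on the trigger climbed from about 17 N, with the cap sliding, to about 30 N. That means roughly 20–25 N at the jaw, against the 35 N limit. Then I held the red tab down for about 2 s until the jaw had run back, let go and moved clear.

**Last checks:**
- **Cap:** the capped fuse measures about 79.6–80.5 mm overall (80 mm when home). The cameras are good to about 2 mm, so a leftover gap of a millimetre could not be seen. The rise in force is the other evidence that it bottomed.
- **Jaw:** its top is within 1 mm of where it started.
- **Tab and trigger:** both are back at rest.
- **Holder:** it lies against the foot, still in the clamp.
- **Spares:** one cap and the fuse measured the same to about 1 mm. The other cap I only checked by eye.

**What disagreed:**
- **Tab:** when fully down it gave about 15 N vertically and about 13 N sideways, more than the 4–8 N stated, because I pressed slightly past its stop.
- **Trigger stop:** on the first squeeze I pressed against the trigger's end stop with up to about 39 N. The jaw was still clear of the cap then.
- **Network:** its best match for the spare fuse in the last top view was on the clamp. Its second match was the real fuse.

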